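# Right the fallen flux bottle and secure it in the bottle rack

## Task

The flux bottle has fallen over on the bench. Swing the bottle rack's bail up and back, then pick the bottle up, stand it upright in the rack with its foot wholly on the round green pad, and swing the bail fully down again in front of it. Leave the glass jar standing on its grey pad, and leave the tip-cleaner tin and the phone where they are.

Things in the scene. Friction and masses are not known exactly. Their poses are not given: they have to be found in the camera images.
- flux_bottle: White squeeze bottle with a yellow cap and a thin steel needle, 0.09 kg, loose, lying on its side on the bench at the start. Graspable body 38 mm across and 92 mm tall, cap and needle on up to 142 mm. Origin at the centre of its foot; z runs from foot to needle, so it lies level at the start and points up when the bottle stands. While lying, the origin is 19 mm above the bench; standing on a pad it is 10 mm above the bench.
- rack: Blue bottle rack fixed to the bench. Origin: centre of its underside; x to its back, y along its length. Base plate 140 (x) by 270 (y) by 8 mm; back plate at x = 66, 48 mm high; at y = +-131 a cheek 76 mm high, x = 2 to 68; at x = -58, y = +-124 a post 61 mm high on which the bail rests. Front open. The pads lie on the base at x = 0, y = +65 and -65 (which is which varies).
- green_pad: Round green pad, 74 mm across and 2 mm thick, fixed on the rack's base plate: the bottle's place. Origin at the centre of its underside, 8 mm above the bench; its top is 10 mm above the bench.
- grey_pad: Round grey pad of the same size, on the other half of the rack: the jar's place. Origin at the centre of its underside.
- bail (a joint): Angle of the rack's bail, a U of 8 mm steel rod 244 mm wide with a cross bar. 0 is fully down: level, cross bar 65 mm above the bench in front of the bottles. It grows as the bail swings up and back; 1.57 is straight up, the stop is at 1.95 (leaning back). Light (0.10 kg); a stiff hinge keeps it where it is left.
- bail_grip (a point): Middle of the bail's cross bar, within a red sleeve 13 mm thick and 70 mm long (along the rack's y). It moves on a circle of radius 105 mm about the hinge line.
- bail_hinge (a point): Middle of the bail's hinge line, which runs along the rack's y axis 65 mm above the bench, 30 mm behind the rack's centre.
- glass_jar: Small glass jar with a metal pump lid, 65 mm across, 85 mm high, standing on the grey pad, loose. Origin at the centre of its foot, z up.
- tip_tin: Round white tin of brass wool tip cleaner, 56 mm across, 32 mm high, loose on the bench to the right of the rack. Origin at the centre of its underside.
- phone: Black phone, 68 by 138 by 8 mm, loose, lying flat on the bench. Origin at the centre of its underside, long side along its y.
Things that resemble listed ones, but are neither listed nor needed, are in the scene too. What is meant by the glass_jar is not purple, and is the smaller of those in its own colour.

How it is judged (in metres and radians):
On the way, in this order (a step that is already met when the one before it is completed fails the run):
1. the bail is swung up to about upright or beyond (value of joint bail above 1.4 rad), for 0.2 s.
2. the bottle stands upright on the green pad while the bail is still up (angle between flux_bottle's own z axis and vertical below 0.12 rad and horizontal distance between flux_bottle and green_pad below 0.018 m and z of flux_bottle in the frame of green_pad below 0.008 m and value of joint bail above 0.9 rad), for 0.2 s.
3. the bail is swung fully down (value of joint bail below 0.1 rad), for 0.2 s.
At the end, for the whole second after the job is handed in: The flux bottle stands at rest, upright within 0.08 rad, its foot on the green pad with its centre within 18 mm of the pad's centre; the bail is down, below 0.1 rad; the jar stands upright within 20 mm of the centre of the grey pad; tin and phone are within 30 mm of where they lay (angle between each of flux_bottle, glass_jar's own z axis and vertical below 0.08 rad and horizontal distance between flux_bottle and green_pad below 0.018 m and z of flux_bottle in the frame of green_pad between -0.002 and 0.006 m and linear speed of flux_bottle below 0.02 m/s and value of joint bail below 0.1 rad and horizontal distance between glass_jar and grey_pad below 0.02 m and distance of each of tip_tin, phone from where it was at the start of the episode below 0.03 m); the robot touches nothing.
It fails at once if the glass jar is tipped (angle between glass_jar's own z axis and vertical above 0.4 rad).
It fails at once if the tin or the phone is shoved away by more than 40 mm (distance of any of tip_tin, phone from where it was at the start of the episode above 0.04 m).
It also fails if it takes over 67 s, if anything falls off the work surface, if the arm or the gripper's body presses on something with over 40 N, if the wrist force passes 120 N, or if a joint passes its speed limit or range.

## Robot

A 7-joint arm with a two-finger parallel gripper is mounted at the origin on a cart in front of the work surface, level with it; the furniture and walls round the work are solid. World frame = base frame: x ahead of the robot, y to its left, z up, the work surface at z = 0. Lengths are in mm, angles in rad, forces in N, time in s.
With the tool pointing down it reaches from about 425 to 950 mm from the base axis. Payload 4.7 kg.
Tool frame: the origin (TCP) lies at the centre of the arm's flange, where the gripper is bolted on; the fingertips stand 173 mm ahead of it and the grasp point (between the pads) lies 155 mm ahead of it; z points along the fingers, y is the line along which they close (so a half turn about z gives the same grasp; the last joint's range is limited). The gripper opens to 85 mm and grips with 20 to 120 N. Pads are 22 mm wide; open, the fingers measure 114 mm over their backs; the gripper's body (76 mm by 85 mm) begins 54 mm behind the grasp point. The pads swing forward as they close: fully open they stand 13 mm farther back than shut.
Start: joints at [1.091, 0.469, -0.049, 1.532, 0.024, 1.141, -0.082], TCP at [294.122, -607.555, 404.735] pointing down, gripper open.
Joint ranges: [-2.59, 2.59], [-0.33, 1.99], [-1.39, 1.29], [0.1, 2.45], [-1.04, 4.18], [0.21, 1.99], [-2.66, 2.66]. Speed limits (rad/s): [2.57, 2.57, 3.14, 3.14, 3.14, 3.14, 3.14].

## Interface

Orientations are given as a unit quaternion [w, x, y, z].
In Python, from workcell import get_state, snapshot, camera_info, finish_job gives the robot as it stands.
- The arm moves only by the tool carry_out, never from a script. Its argument "commands" is a list that holds one entry, the list of rows, each a list of 7 numbers: the finger opening in m, from 0 to 0.0854, then the shift along the world's x, y, z in m, then the turn, a rotation vector about the world's x, y, z in degrees. In form: [[[fingers, x, y, z, wx, wy, wz], ...]]. A call has 1 to 20 rows; each row is the pose to reach, as a shift and turn from the pose commanded when the call began; what a row does not reach only later rows make up. A row lasts 1/8 s, in which the tool goes at most 62.5 mm and 10.7 degrees, less where a joint would pass 70% of its speed; a pose out of reach is approached as far as the arm can. A call with a gripper value outside its range is refused whole. The fingers move at their own pace and stop on an object; "newtons" is the grip in N (left out, the last holds). Time passes only in rows, so rows that repeat a pose let the fingers close. It gives the time, the measured TCP pose, the force, the opening and the grip force at its end, in the units of the state.
- get_state(): the state, without advancing time (a new reading comes with each control period).
- snapshot(name): name is "side" or "top"; returns the picture (400x640x3 uint8, red, green, blue); there is no depth.
- camera_info(name): a dict with "vfov" (degrees; the focal length in pixels is half the picture's height over the tangent of half this angle, whatever the lens; pixels are square), "cx", "cy" (the principal point, pixels), "k1" (the pictures are not rectified: a ray, as slopes to the right and down, at radius r is drawn at 1 + k1 r^2 times it, then the intrinsics apply), "camera_from_world" (4x4, takes a point from world to camera coordinates). Camera axes: x right, y down, z forward; pixel columns grow to the right and rows downward; lengths in mm; the calibration is good to about 2 mm. A picture is of the moment at which its call begins. camera_info takes no time and is no camera call.
- finish_job(): hands the job in; it is judged then, once.
The state is a dict: "t": time; "q": joint angles; "qd": joint speeds; "joint_efforts": joint torques, N m; "eef_pos": TCP position; "tool_rot": TCP orientation; "wrist_force": force on the tool from outside, world axes, zero at the start; "torque": the same for the moment, N m; "grip_width": finger opening in mm; "finger_force": force on a finger pad.
Only numpy, scipy, OpenCV 4.12 (cv2) and the standard library are available. Lean on these libraries where they do the work, as an engineer would, in place of code of your own. Each camera call takes 0.05 s, during which the arm holds its last target. There are 200 camera calls.

## Working session

There is one attempt and no reset: what is moved stays moved. The work goes in short steps, Python scripts to look and compute and a tool call to move; the robot and the scene stay as the last step left them, time stands still between calls to the robot, and variables do not carry over. Pictures are saved under pics/ and viewed, at most 10 in all, crops included, and the job is handed in when it is done.

Besides the shell and the picture viewer there is one more tool, called after ">>>" as name([rows], argument=value, ...), one row to a line, values as JSON. carry_out: Moves the arm, as the interface text tells. Its arguments: {"type":"object","properties":{"commands":{"type":"array"},"newtons":{"type":"number"}},"required":["commands"]}

```bash
mkdir -p pics
python3 - <<'E'
from workcell import *
import cv2
for n in("side","top"):
    cv2.imwrite(f"pics/{n}0.png",cv2.cvtColor(snapshot(n),cv2.COLOR_RGB2BGR)); print(n,camera_info(n))
print(get_state())
E
```

```text
side {'vfov': 43.68396120340611, 'cx': 316.17759601614677, 'cy': 203.31150168242294, 'k1': -0.10619503220969409, 'camera_from_world': array([[-9.30828610e-01, -3.65400312e-01,  6.38053776e-03,
         4.73386065e+02],
       [-2.21174571e-01,  5.49354397e-01, -8.05786296e-01,
         1.64588110e+02],
       [ 2.90929388e-01, -7.51460151e-01, -5.92172047e-01,
         1.14037127e+03],
       [ 0.00000000e+00,  0.00000000e+00,  0.00000000e+00,
         1.00000000e+00]])}
top {'vfov': 47.98574340848872, 'cx': 329.30972183333057, 'cy': 201.18342632228604, 'k1': -0.0033714375874466223, 'camera_from_world': array([[-2.18837805e-02, -9.99728707e-01, -7.97580340e-03,
         1.86921111e+01],
       [-9.92363267e-01,  2.26898407e-02, -1.21244864e-01,
         5.46392943e+02],
       [ 1.21392941e-01,  5.26159833e-03, -9.92590585e-01,
         9.65566123e+02],
       [ 0.00000000e+00,  0.00000000e+00,  0.00000000e+00,
         1.00000000e+00]])}
{'t': 0.1, 'q': array([ 1.09109917,  0.46936467, -0.04858993,  1.53355773,  0.02409878,
        1.14102294, -0.08228756]), 'qd': array([ 0.00029413, -0.00115045, -0.00021501, -0.0036585 ,  0.00018809,
       -0.00154356, -0.00038846]), 'joint_efforts': array([ 3.00008860e-04, -5.11519361e+01, -4.73370776e-02, -2.38389963e+01,
        1.07531069e-02,  4.39454932e-03,  4.39616940e-05]), 'eef_pos': array([ 294.01113412, -607.36220963,  403.77055105]), 'tool_rot': array([-8.53631305e-04,  9.74700689e-01,  2.23512385e-01, -2.28160057e-04]), 'wrist_force': array([ 0.38351082, -0.19483467,  0.05085016]), 'torque': array([-0.00342799,  0.02222276, -0.02788376]), 'finger_force': 0.0, 'grip_width': 85.36956633688588}
```

View pics/side0.png

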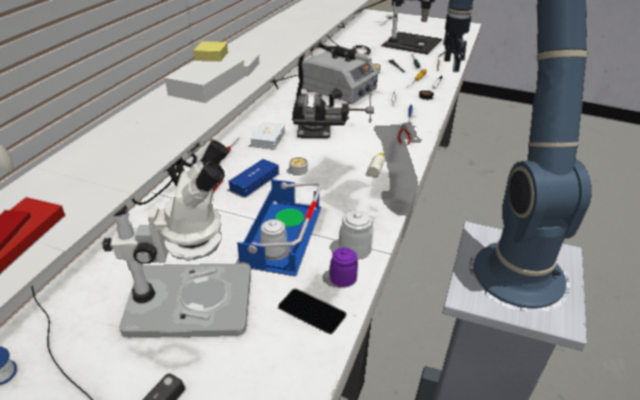

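View pics/top0.png

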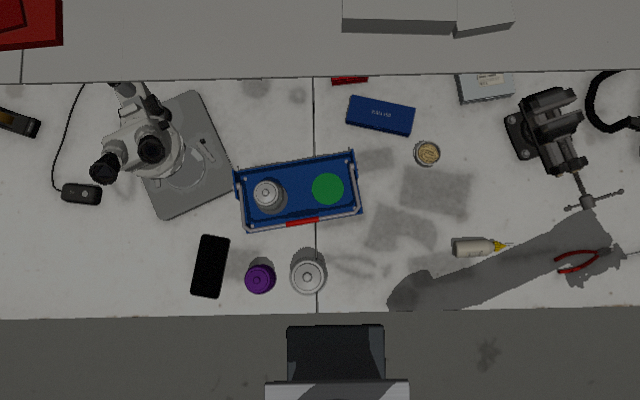

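Top view: the rack is at (297,192), with the green pad at (328,189) and the red sleeve at (303,222). The bottle lies at (472,247) with its needle to the right, the tin is at (427,153) and the phone at (210,266). There are three jar candidates: grey in the rack (267,195), larger grey (308,272) and purple (260,279). The one in the rack fits, since it is grey, smaller and on the pad. The blue box at (380,115) is not the rack.

```bash
cat > h.py <<'E'
from workcell import *
import numpy as np, cv2
def cam(n):
    c=camera_info(n); f=200/np.tan(np.radians(c["vfov"]/2)); T=np.array(c["camera_from_world"])
    return c,f,T
def ray(n,p):
    c,f,T=cam(n); d=np.array([(p[0]-c["cx"])/f,(p[1]-c["cy"])/f]); u=d.copy()
    for _ in range(20): u=d/(1+c["k1"]*(u@u))
    R=T[:3,:3]; return -R.T@T[:3,3], R.T@np.array([*u,1])
def onplane(n,p,z):
    o,d=ray(n,p); return (o+d*(z-o[2])/d[2]).round(1)
def tri(p,q):
    o1,d1=ray("side",p); o2,d2=ray("top",q)
    A=np.c_[d1,-d2]; s=np.linalg.lstsq(A,o2-o1,rcond=None)[0]
    a,b=o1+s[0]*d1,o2+s[1]*d2; return ((a+b)/2).round(1),np.linalg.norm(a-b).round(1)
def proj(n,P):
    c,f,T=cam(n); v=T[:3,:3]@np.array(P,float)+T[:3,3]; u=v[:2]/v[2]; u=u*(1+c["k1"]*(u@u))
    return (u*f+[c["cx"],c["cy"]]).round(1)
def mask(im,lo,hi): return cv2.inRange(cv2.cvtColor(im,cv2.COLOR_RGB2HSV),lo,hi)
def blobs(m,box,amin=15):
    x0,y0,x1,y1=box; k=np.zeros_like(m); k[y0:y1,x0:x1]=m[y0:y1,x0:x1]
    cs=cv2.findContours(k,cv2.RETR_EXTERNAL,cv2.CHAIN_APPROX_NONE)[0]
    return sorted([c for c in cs if cv2.contourArea(c)>amin],key=cv2.contourArea)[::-1]
def save(im,name,box=None,s=1):
    if box: im=im[box[1]:box[3],box[0]:box[2]]
    cv2.imwrite("pics/"+name,cv2.resize(cv2.cvtColor(im,cv2.COLOR_RGB2BGR),None,fx=s,fy=s,interpolation=cv2.INTER_CUBIC))
E
python3 - <<'E'
from h import *
t=cv2.cvtColor(cv2.imread("pics/top0.png"),4);s=cv2.cvtColor(cv2.imread("pics/side0.png"),4)
G=((45,120,60),(75,255,255)); R=((0,170,80),(8,255,255)); Y=((18,120,90),(35,255,255))
g=blobs(mask(t,*G),(240,140,380,240))[0]; (c,wh,a)=cv2.fitEllipse(g); print("green",c,wh,onplane("top",c,10))
r=blobs(mask(t,*R),(240,190,380,250))[0]; rr=cv2.minAreaRect(r); print("sleeve",rr,onplane("top",rr[0],65))
rs=blobs(mask(s,*R),(280,170,340,240)); rsr=cv2.minAreaRect(rs[0]); print("side sleeve",rsr,tri(rsr[0],rr[0]))
y=blobs(mask(t,*Y),(440,220,540,270),4); print([ (cv2.minAreaRect(k),onplane("top",cv2.minAreaRect(k)[0],19)) for k in y])
b=blobs(mask(t,(0,0,125),(180,70,255)),(440,225,500,268)); 
for k in b[:3]: print("body",cv2.minAreaRect(k), [onplane("top",p,19) for p in cv2.boxPoints(cv2.minAreaRect(k))])
bl=blobs(mask(t,(105,120,40),(125,255,255)),(225,140,380,245))[0]; rb=cv2.minAreaRect(bl); print("blue",rb)
for k in g,: pass
save(t,"crop.png",(420,215,540,275),6)
save(t,"crop2.png",(220,135,380,300),4)
E
```

```text
green (327.3434753417969, 188.26992797851562) (30.195838928222656, 30.87567710876465) [579.3  10.4  10. ]
sleeve ((301.8309326171875, 221.35838317871094), (5.129202842712402, 32.68034744262695), 81.57302856445312) [500.6  66.1  65. ]
side sleeve ((310.8499755859375, 209.4500274658203), (2.5298216342926025, 16.12761688232422), 18.434947967529297) (array([498. ,  64. ,  93.2]), np.float64(0.8))
[(((500.0, 246.5), (9.0, 10.0), 90.0), array([ 438.3, -370.4,   19. ]))]
body ((469.5, 237.5), (25.0, 59.0), 90.0) [array([ 489.1, -239.8,   19. ]), array([ 486.1, -371.4,   19. ]), array([ 430.7, -367.7,   19. ]), array([ 433.6, -236.9,   19. ])]
body ((473.5379638671875, 249.45518493652344), (6.643638610839844, 31.225101470947266), 85.2363510131836) [array([ 438.3, -276.5,   19. ]), array([ 442.5, -345.9,   19. ]), array([ 427.9, -346.2,   19. ]), array([ 423.7, -276.9,   19. ])]
body ((485.6131896972656, 256.8962097167969), (5.906504154205322, 28.98307991027832), 74.05460357666016) [array([ 414.4, -304.3,   19. ]), array([ 430.5, -367.1,   19. ]), array([ 417.9, -369.8,   19. ]), array([ 401.8, -307.1,   19. ])]
blue ((297.3770751953125, 190.0430908203125), (58.812862396240234, 114.75576782226562), 80.13418579101562)
```

View pics/crop.png

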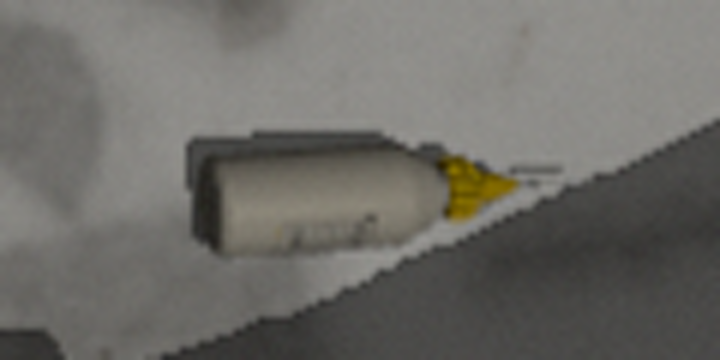

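View pics/crop2.png

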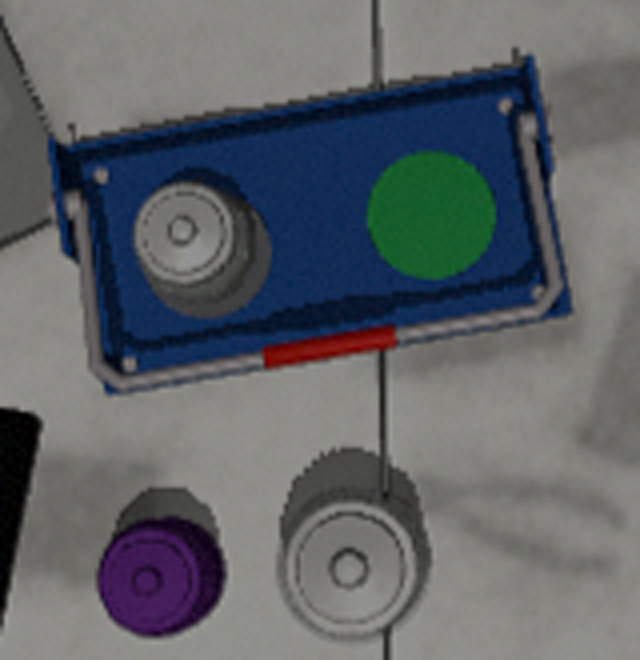

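The crops confirm the choices. In crop 1 the bottle's foot face is at about (454.5,248.6) in picture pixels and the cap tip at about (506,245.7). In crop 2 the jar stands on the grey pad in the left half of the rack. Next I'll work out the geometry.

Run:
```python
from h import *
from scipy.optimize import least_squares
t=cv2.cvtColor(cv2.imread("pics/top0.png"),4);s=cv2.cvtColor(cv2.imread("pics/side0.png"),4)
f=onplane("top",(454.3,248.7),19);m=onplane("top",(490,247.1),19);c=onplane("top",(506.2,245.7),19);print("bottle foot,shoulder,captip",f,m,c,"len",np.linalg.norm(c-f),"yaw",np.degrees(np.arctan2(*(c-f)[1::-1])))
# top silhouette cap centre from yellow
def red(im): return mask(im,(0,130,70),(8,255,255))|mask(im,(172,130,70),(180,255,255))
r=blobs(red(t),(240,190,380,250))[0].reshape(-1,2); x=r[:,0]; 
L=r[x<=x.min()+2].mean(0);R=r[x>=x.max()-2].mean(0);a,b=onplane("top",L,65),onplane("top",R,65)
print("sleeve ends",a,b,np.linalg.norm(a-b),"mid",(a+b)/2,"yaw y",np.degrees(np.arctan2(*(b-a)[:2]*[1,-1])))
# rack: points measured in crop2 (pixels) -> rack coords
P=lambda u,v:(220+u/4,135+v/4)
obs=[(P(108,392),(-70,135,8)),(P(573,318),(-70,-135,8)),((327.34,188.27),(0,-65,10)),(P(330,347),(-75,0,65)),(P(80,195),(30,122,65)),(P(528,117),(30,-122,65))]
def res(p,full=False):
    c,sn=np.cos(p[2]),np.sin(p[2])
    return np.concatenate([proj("top",(p[0]+c*q[0]-sn*q[1],p[1]+sn*q[0]+c*q[1],q[2]))-o for o,q in obs])
z=least_squares(res,[575,70,.12]).x; print("rack",z[:2],np.degrees(z[2]),res(z))
c,sn=np.cos(z[2]),np.sin(z[2])
for n,q in dict(green=(0,-65),grey=(0,65),grip=(-75,0),hinge=(30,0)).items(): print(n,z[0]+c*q[0]-sn*q[1],z[1]+sn*q[0]+c*q[1])
rs=blobs(red(s),(280,170,340,240),4)
for k in rs: print("side red",cv2.boundingRect(k))
```

```text
bottle foot,shoulder,captip [ 435.7 -268.8   19. ] [ 437.5 -348.2   19. ] [ 439.8 -384.3   19. ] len 115.57274765272304 yaw -87.96697749209989
sleeve ends [495.7  98.6  65. ] [504.9  32.8  65. ] 66.4400481637393 mid [500.3  65.7  65. ] yaw y 7.95936192444858
rack [575.  70.] 6.875493541569878 [-0.5  -3.5   1.15 -1.8   2.16 -1.57  1.7  -0.45  1.9  -2.25  1.3   1.35]
green 582.7812934737798 5.467438669498691
grey 567.2187065262202 134.53256133050132
grip 500.53935231096 61.021584453331045
hinge 604.784259075616 73.59136621866759
side red (306, 201, 10, 18)
```

```bash
sed -i 's/+\[c\["cx"\],c\["cy"\]\]).round(1)/+[c["cx"],c["cy"]])/' h.py
python3 - <<'E'
from h import *
from scipy.optimize import least_squares
P=lambda u,v:(220+u/4,135+v/4)
obs=[(P(108,392),(-70,135,8)),(P(573,318),(-70,-135,8)),((327.34,188.27),(0,-65,10)),(P(330,347),(-75,0,65)),(P(80,195),(30,122,65)),(P(528,117),(30,-122,65))]
def T(p,q):
    c,sn=np.cos(p[2]),np.sin(p[2]); return (p[0]+c*q[0]-sn*q[1],p[1]+sn*q[0]+c*q[1],q[2])
def res(p): return np.concatenate([proj("top",T(p,q))-o for o,q in obs])
z=least_squares(res,[575,70,.12],x_scale=[10,10,.1]).x; print("rack",z[:2],np.degrees(z[2]),res(z).round(1))
for n,q in dict(green=(0,-65,10),grey=(0,65,10),grip=(-75,0,65),hinge=(30,0,65)).items(): print(n,np.round(T(z,q),1),"side px",proj("side",T(z,q)))
st=get_state(); from scipy.spatial.transform import Rotation as Ro
print(Ro.from_quat(st["tool_rot"][[1,2,3,0]]).as_matrix().round(3))
E
```

```text
rack [571.81432167  73.34896333] 8.06426749833805 [-1.2 -0.9  0.1 -1.7  0.6 -0.7  0.9  1.   0.2  0.4 -0.7  1.8]
green [580.9   9.   10. ] side px [289.02687038 215.99833427]
grey [562.7 137.7  10. ] side px [274.2110183  248.23216749]
grip [497.6  62.8  65. ] side px [311.06295128 218.56915301]
hinge [601.5  77.6  65. ] side px [269.36021967 212.22026231]
[[ 0.9    0.436 -0.001]
 [ 0.436 -0.9    0.002]
 [-0.    -0.002 -1.   ]]
```

The side view puts the sleeve at z≈93, so the bail starts slightly raised, at about 0.27 rad. That agrees with the 105 mm radius. I'll move above the sleeve.

>>> carry_out([
  [[0.05,0.204,0.671,-0.056,0,0,72],[0.05,0.204,0.671,-0.056,0,0,72],[0.05,0.204,0.671,-0.056,0,0,72],[0.05,0.204,0.671,-0.056,0,0,72],[0.05,0.204,0.671,-0.056,0,0,72],[0.05,0.204,0.671,-0.056,0,0,72],[0.05,0.204,0.671,-0.056,0,0,72],[0.05,0.204,0.671,-0.056,0,0,72],[0.05,0.204,0.671,-0.056,0,0,72],[0.05,0.204,0.671,-0.056,0,0,72],[0.05,0.204,0.671,-0.056,0,0,72],[0.05,0.204,0.671,-0.056,0,0,72],[0.05,0.204,0.671,-0.056,0,0,72],[0.05,0.204,0.671,-0.056,0,0,72]],
], newtons=30)

```text
t: 1.85
eef_pos: [497.9, 61.4, 348.4]
tool_rot: [0.0, 0.658, 0.753, -0.001]
wrist_force: [0.1, -0.1, 0.8]
grip_width: 50.4
finger_force: 0.0
```

Run:
```python
from h import *
print(get_state()["q"].round(3)); save(snapshot("side"),"s1.png",(190,100,430,280),3.3)
```

```text
[ 0.307  0.312 -0.616  1.973  0.225  0.925 -0.29 ]
```

View pics/s1.png

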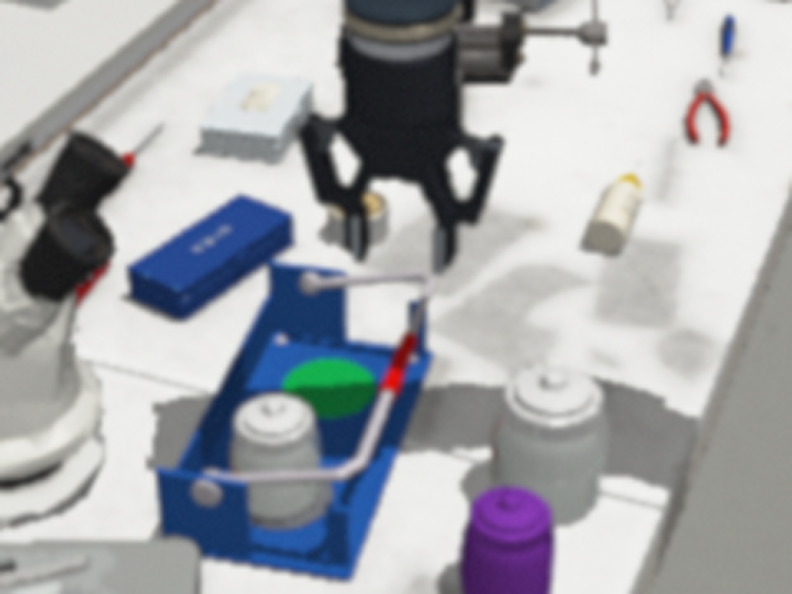

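The side crop shows the gripper directly above the sleeve (sleeve at about (310,210) in the full picture). The bail is raised just clear of its posts. Descend and grip.

>>> carry_out([
  [[0.05,0,0,-0.05,0,0,0],[0.05,0,0,-0.08,0,0,0],[0.05,0,0,-0.1,0,0,0],[0.05,0,0,-0.1,0,0,0],[0.005,0,0,-0.1,0,0,0],[0.005,0,0,-0.1,0,0,0],[0.005,0,0,-0.1,0,0,0],[0.005,0,0,-0.1,0,0,0]],
], newtons=30)

```text
t: 2.9
eef_pos: [498.4, 63.2, 249.2]
tool_rot: [0.001, 0.657, 0.754, 0.0]
wrist_force: [0.4, -1.1, 1.2]
grip_width: 12.0
finger_force: 29.2
```

Run:
```python
from h import *
s=get_state(); print(s["q"].round(3),s["grip_width"],s["finger_force"]); save(snapshot("side"),"s2.png",(230,120,390,270),4)
```

```text
[ 0.232  0.454 -0.551  2.058  0.356  0.72  -0.409] 11.983378134532016 29.190343022346497
```

View pics/s2.png

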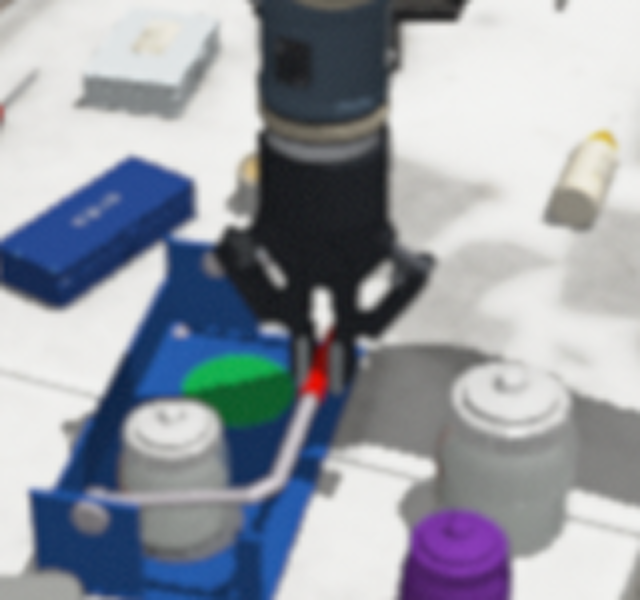

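Gripped on the sleeve: 12 mm, 29 N. Now the arc.

>>> carry_out([
  [[0.005,0.005,0.001,0.013,0,0,0],[0.005,0.0113,0.0016,0.026,0,0,0],[0.005,0.02,0.0028,0.038,0,0,0],[0.005,0.029,0.0041,0.048,0,0,0],[0.005,0.04,0.0056,0.057,0,0,0],[0.005,0.052,0.0073,0.064,0,0,0],[0.005,0.065,0.009,0.07,0,0,0],[0.005,0.078,0.011,0.074,0,0,0],[0.005,0.091,0.0127,0.0755,0,0,0],[0.005,0.103,0.0145,0.076,0,0,0],[0.005,0.111,0.0155,0.0755,0,0,0],[0.005,0.119,0.0166,0.0743,0,0,0],[0.005,0.119,0.0166,0.0743,0,0,0],[0.005,0.119,0.0166,0.0743,0,0,0]],
])

```text
t: 4.7
eef_pos: [618.2, 81.1, 325.5]
tool_rot: [0.001, 0.657, 0.754, 0.002]
wrist_force: [-0.2, 0.0, 5.0]
grip_width: 11.8
finger_force: 32.3
```

Run:
```python
from h import *
s=get_state(); print(s["q"].round(3),s["eef_pos"].round(1),s["grip_width"],s["finger_force"],s["wrist_force"]); a=snapshot("side")[130:280,210:390];b=snapshot("top")[120:270,220:400]
save(np.hstack([a,b]),"s3.png",None,2.2)
```

```text
[ 0.206  0.523 -0.56   1.721  0.323  0.987 -0.336] [618.2  81.1 325.5] 11.784210954181916 32.26112365722656 [-0.17551779  0.03572285  5.0251583 ]
```

View pics/s3.png

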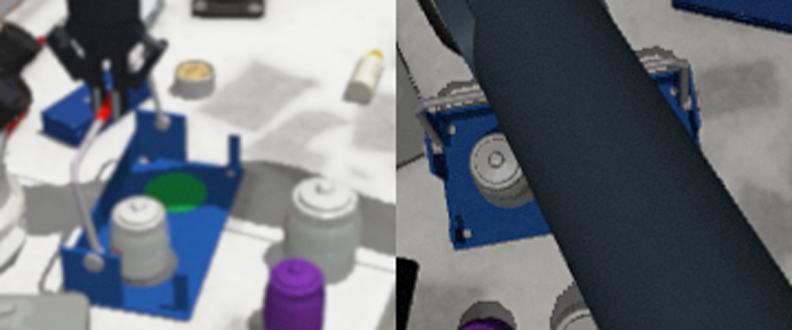

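The bail stands up and leans back, with the sleeve at about (233,180) in the side picture. The jar is still upright. Next I'll fit a quick kinematic model from the recorded readings to see which placing orientation is reachable.

```bash
cat > kin.py <<'E'
import numpy as np
from scipy.optimize import least_squares
from scipy.spatial.transform import Rotation as Ro
D=[([1.0911,.46936,-.04859,1.53356,.0241,1.14102,-.08229],[294.0,-607.4,403.8],[-.0009,.9747,.2235,-.0002]),
([.307,.312,-.616,1.973,.225,.925,-.29],[497.9,61.4,348.4],[0,.658,.753,-.001]),
([.232,.454,-.551,2.058,.356,.72,-.409],[498.4,63.2,249.2],[.001,.657,.754,0]),
([.206,.523,-.56,1.721,.323,.987,-.336],[618.2,81.1,325.5],[.001,.657,.754,.002])]
def fk(q,p,s):
    o1,o7,d1,a,b,c,e1,e2,e3=p
    R=Ro.from_euler; z=np.array([0,0,1.]);x=np.array([1.,0,0])
    M=R('z',s[0]*q[0]+o1)*R('y',q[1]); P=d1*z
    M3=M*R('z',s[1]*q[2]); P=P+M3.apply(a*z+e1*x); M=M3*R('y',q[3])
    M=M*R('z',s[2]*q[4]); P=P+M.apply(b*z+e2*x); M=M*R('y',q[5])
    P=P+M.apply(c*z+e3*x); return P, M*R('z',s[3]*q[6]+o7)
def fit():
    best=None
    import itertools
    for s in itertools.product([1,-1],repeat=4):
      for o in (-2.2,0,2.2):
       for o7 in(0,1.57,3.1,-1.57):
        def res(p):
            r=[]
            for q,P,t in D:
                pp,M=fk(q,p,s); r+=list((pp-P)/5)+list((M.inv()*Ro.from_quat([*t[1:],t[0]])).as_rotvec()*50)
            r+=list(np.array(p[6:])/300)+list((np.array(p[2:6])-[330,380,380,120])/300)
            return r
        z=least_squares(res,[o,o7,330,380,380,120,0,0,0],x_scale=[.1,.1]+[50]*7,max_nfev=60)
        if best is None or z.cost<best[0]: best=(z.cost,z.x,s)
    return best
if __name__=="__main__":
    c,p,s=fit(); print(c,p.round(2),s)
    for q,P,t in D: print(fk(q,p,s)[0].round(1),P)
    np.save("kin.npy",np.r_[p,s])
E
time python3 kin.py
```

```text
1.25552065739677 [-6.0000e-02  1.5100e+00  2.8046e+02  5.6444e+02  4.8628e+02  1.6222e+02
  2.4600e+00  1.5870e+01  1.9550e+01] (-1, -1, -1, -1)
[ 293.4 -605.1  402.8] [294.0, -607.4, 403.8]
[499.4  64.8 348.9] [497.9, 61.4, 348.4]
[496.   63.6 248.9] [498.4, 63.2, 249.2]
[621.5  77.9 326.3] [618.2, 81.1, 325.5]
real	0m51.548s
user	0m51.945s
sys	0m0.191s
```

```bash
cat > ik.py <<'E'
from kin import *
k=np.load("kin.npy"); P,S=k[:9],k[9:]
lo=np.array([-2.59,-.33,-1.39,.1,-1.04,.21,-2.66])+.04; hi=np.array([2.59,1.99,1.29,2.45,4.18,1.99,2.66])-.04
def ik(pos,M,q0):
    def r(q):
        p,m=fk(q,P,S); return np.r_[(p-pos)/5,(m.inv()*M).as_rotvec()*30,(q-q0)*.02]
    z=least_squares(r,np.clip(q0,lo+.01,hi-.01),bounds=(lo,hi),max_nfev=60)
    return z.x,np.abs(z.fun[:6]).max()
def frame(zd,yd):
    z=zd/np.linalg.norm(zd); y=yd-z*(yd@z); y/=np.linalg.norm(y); return Ro.from_matrix(np.c_[np.cross(y,z),y,z])
E
cat > s.py <<'E'
from ik import *
r=np.radians; up=np.array([0,0,1.])
qn=np.array([.206,.523,-.56,1.72,.32,.98,-.33])
u=np.array([np.cos(r(-88)),np.sin(r(-88)),0])  # bottle axis
n=np.array([u[1],-u[0],0])
for e in (25,35,45):
  for sg in (1,-1):
    zl=-np.sin(r(e))*u-np.cos(r(e))*up; yl=sg*np.array([-u[1],u[0],0])
    g=np.array([436,-269,20])+50*u+[0,0,4]
    ql,el=min((ik(g-155*zl,frame(zl,yl),qq) for qq in (qn,[.9,.8,0,1.8,.3,.6,0],[.9,.8,0,1.8,-.5,.6,0])),key=lambda t:t[1])
    out=[]
    for f in (-80,-60,-40,-20,0,20,40):
        h=np.array([np.cos(r(f)),np.sin(r(f)),0]); zp=-np.sin(r(e))*up+np.cos(r(e))*h
        # bottle u->up, perpendicular(-up lying)->h ; yl = sg*(up x u) -> sg*(-h x up)
        yp=sg*np.cross(-h,up); gp=np.array([580,10,64.])
        q,er=min((ik(gp-155*zp,frame(zp,yp),qq) for qq in (ql,[0,.5,0,2,2.5,1,0],[0,.5,0,2,1.5,1,0],[0,.5,-.8,2,2,1,1.5],[0,.5,-.8,2,2,1,-1.5])),key=lambda t:t[1])
        if er<.5: out.append((f,q.round(2).tolist()))
    print(e,sg,"lie",ql.round(2),round(el,2)); [print("   ",*o) for o in out]
E
python3 s.py
```

```text
25 1 lie [ 0.95  0.74 -0.3   1.78 -0.12  0.96  0.82] 0.0
    -80 [-0.58, 0.89, -0.03, 1.87, 1.09, 1.31, -1.27]
    -60 [-0.22, 0.91, -0.53, 2.12, 1.59, 1.54, -1.44]
    -40 [-0.19, 0.88, -0.49, 2.35, 1.95, 1.49, -1.51]
    40 [1.19, 1.18, -0.94, 2.41, 3.9, 0.43, -0.84]
25 -1 lie [ 0.56  0.73  0.27  1.79 -0.52  1.06 -1.96] 0.0
    -80 [-0.2, 0.97, -0.55, 1.88, 1.32, 1.65, 1.74]
    -60 [-0.47, 0.84, -0.21, 2.12, 1.49, 1.3, 1.71]
    -40 [-0.22, 0.87, -0.46, 2.35, 1.94, 1.46, 1.62]
    40 [1.08, 1.06, -0.77, 2.4, 4.14, 0.57, 2.01]
35 1 lie [ 1.02  0.83 -0.33  1.7  -0.17  1.12  0.88] 0.0
    -80 [-0.5, 0.8, -0.07, 1.9, 1.05, 1.19, -1.19]
    -60 [-0.11, 0.83, -0.61, 2.13, 1.55, 1.39, -1.33]
    -40 [-0.09, 0.77, -0.56, 2.34, 1.89, 1.28, -1.36]
    40 [1.26, 1.3, -1.35, 2.4, 2.33, 0.4, 0.56]
35 -1 lie [ 0.65  0.81  0.21  1.7  -0.53  1.23 -1.93] 0.0
    -80 [-0.08, 0.91, -0.65, 1.91, 1.3, 1.55, 1.8]
    -60 [-0.11, 0.83, -0.61, 2.13, 1.55, 1.39, 1.81]
    -40 [-0.1, 0.77, -0.55, 2.34, 1.89, 1.27, 1.77]
    40 [1.26, 1.3, -1.35, 2.4, 2.33, 0.4, -2.58]
45 1 lie [ 1.11  0.94 -0.42  1.61 -0.17  1.26  0.87] 0.0
    -80 [-0.42, 0.72, -0.11, 1.92, 0.99, 1.07, -1.09]
    -60 [0.01, 0.76, -0.69, 2.12, 1.48, 1.25, -1.2]
    -40 [0.02, 0.68, -0.63, 2.31, 1.79, 1.07, -1.18]
    40 [1.11, 0.97, -1.2, 2.36, 2.29, 0.26, 0.36]
45 -1 lie [ 0.72  0.89  0.17  1.62 -0.55  1.39 -1.91] 0.0
    -80 [0.01, 0.84, -0.7, 1.93, 1.25, 1.41, 1.88]
    -60 [-1.31, 1.1, 1.25, 2.08, -0.6, 0.42, -2.54]
    -40 [0.02, 0.68, -0.62, 2.31, 1.79, 1.06, 1.96]
    40 [1.17, 1.12, -1.35, 2.34, 1.96, 0.41, -2.41]
```

The plan: grasp with the tool tilted 40° towards the foot, then place with the tool pointing forward-right and 40° below level. That pose is reachable. Now I'll work out the moves for the bottle.

```bash
cat > mv.py <<'E'
from ik import *
from workcell import get_state
r=np.radians; up=np.array([0,0,1.]); E=40
u=np.array([np.cos(r(-88)),np.sin(r(-88)),0])
def lie(e=E):
    zl=-np.sin(r(e))*u-np.cos(r(e))*up; return frame(zl,np.array([-u[1],u[0],0])),zl
def stand(f,e=E):
    h=np.array([np.cos(r(f)),np.sin(r(f)),0]); zp=-np.sin(r(e))*up+np.cos(r(e))*h; return frame(zp,np.cross(-h,up)),zp
def cur(): 
    s=get_state(); t=s["tool_rot"]; return s["eef_pos"],Ro.from_quat([*t[1:],t[0]])
def delta(pos,M):
    p,m=cur(); return (pos-p).round(1),np.degrees((M*m.inv()).as_rotvec()).round(1)
E
python3 - <<'E'
from mv import *
M,z=lie(); g=np.array([435.5,-269,0])+48*u+[0,0,24]
print("pre",delta(g-155*z-90*z,M)); print("lie",g-155*z)
E
```

```text
pre (array([-175.5, -555.4, -113.8]), array([39.8,  3.7, -5.5]))
lie [ 440.65228527 -416.54214603  142.73688868]
```

>>> carry_out([
  [[0.05,0,0,0,0,0,0],[0.05,0,0,0,0,0,0],[0.06,0,0,0,0,0,0],[0.07,0,0,0.06,0,0,0],[0.07,-0.02,-0.06,0.08,4,0,-1],[0.07,-0.04,-0.12,0.08,8,1,-1],[0.07,-0.06,-0.18,0.08,14,1,-2],[0.07,-0.08,-0.24,0.06,20,2,-3],[0.07,-0.1,-0.3,0.03,26,2.5,-4],[0.07,-0.12,-0.36,0,32,3,-5],[0.07,-0.14,-0.42,-0.03,38,3.5,-5],[0.07,-0.157,-0.48,-0.07,39.8,3.7,-5.5],[0.07,-0.175,-0.54,-0.1,39.8,3.7,-5.5],[0.07,-0.1755,-0.5554,-0.114,39.8,3.7,-5.5],[0.07,-0.1755,-0.5554,-0.114,39.8,3.7,-5.5],[0.07,-0.1755,-0.5554,-0.114,39.8,3.7,-5.5]],
])

```text
t: 6.8
eef_pos: [441.7, -475.2, 208.6]
tool_rot: [-0.248, 0.652, 0.676, 0.236]
wrist_force: [0.1, -0.1, 0.5]
grip_width: 69.9
finger_force: 0.0
```

Run:
```python
from mv import *
from h import *
s=get_state(); print(s["q"].round(2),s["eef_pos"].round(1))
M,z=lie(); g=np.array([435.5,-269,0])+48*u+[0,0,24]
print("to lie",delta(g-155*z,M),"z",z.round(3)); a=snapshot("side")
print("bottle px foot/shoulder/tip side",proj("side",(435.5,-269,19)),proj("side",np.array([435.5,-269,19])+92*u),proj("side",np.array([435.5,-269,19])+142*u))
save(np.hstack([a[80:240,230:430]]),"s4.png",None,3.5)
```

```text
[ 1.18  0.83 -0.54  1.56 -0.11  1.33  0.79] [ 441.7 -475.2  208.6]
to lie (array([ -1. ,  58.7, -65.8]), array([-0. , -0.2, -0.1])) z [-0.022  0.642 -0.766]
bottle px foot/shoulder/tip side [373.03041646 170.91976236] [380.34363191 155.75174487] [384.03246574 148.09284773]
```

View pics/s4.png

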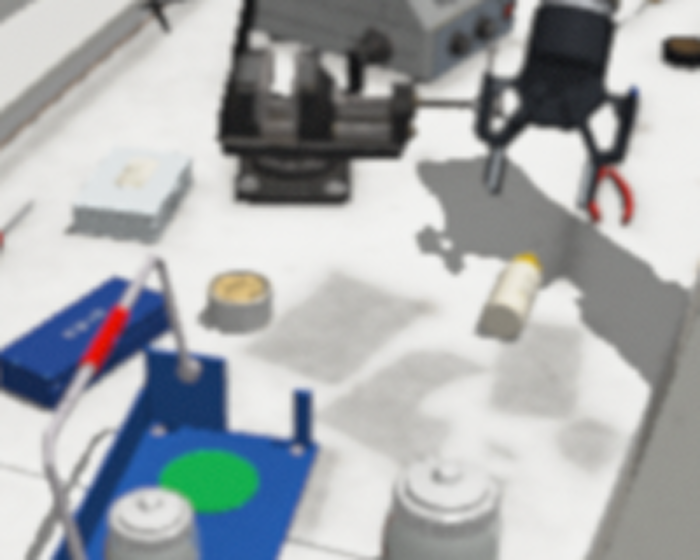

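The bail is holding up, with the sleeve at about (261,178) in the side picture. The bottle foot is seen at about (372,172), against a predicted (373,171), so the position holds within a few mm. Descend and grip.

>>> carry_out([
  [[0.07,0,0.02,-0.022,0,0,0],[0.07,0,0.04,-0.044,0,0,0],[0.07,0.0005,0.053,-0.058,0,0,0],[0.07,0.0005,0.06,-0.066,0,0,0],[0.07,0.0005,0.06,-0.066,0,0,0],[0.02,0.0005,0.06,-0.066,0,0,0],[0.02,0.0005,0.06,-0.066,0,0,0],[0.02,0.0005,0.06,-0.066,0,0,0],[0.02,0.0005,0.06,-0.066,0,0,0],[0.02,0.0005,0.06,-0.066,0,0,0]],
], newtons=45)

```text
t: 8.1
eef_pos: [442.3, -416.3, 143.9]
tool_rot: [-0.247, 0.653, 0.677, 0.236]
wrist_force: [-0.6, -3.6, 5.9]
grip_width: 37.3
finger_force: 45.9
```

Run:
```python
from mv import *
p,m=cur(); s=get_state(); print(p.round(1),s["q"].round(2),s["wrist_force"].round(1))
z=m.as_matrix()[:,2]; print("grasp pt",(p+155*z).round(1), "tilt",np.degrees(np.arccos(-z[2])))
B=Ro.from_matrix(np.c_[up,np.cross(u,up),u])  # bottle frame while lying: z=u
f=np.array([437,-267,19.])
np.savez("grasp.npz",R=(m.inv()*B).as_matrix(),t=m.inv().apply(f-p))
M,zz=stand(-45); print("need turn",np.degrees((M*m.inv()).as_rotvec()).round(1),zz.round(3))
# target TCP with foot at green pad
print("foot in tool",m.inv().apply(f-p).round(1)); print("TCP stand",(np.array([579.5,10,10])-M.apply(m.inv().apply(f-p))).round(1))
```

```text
[ 442.3 -416.3  143.9] [ 1.14  0.87 -0.54  1.69 -0.11  1.14  0.78] [-0.6 -3.6  5.9]
grasp pt [ 438.3 -317.    24.9] tilt 39.88306080930743
need turn [-83.9 -36.7  33.7] [ 0.542 -0.542 -0.643]
foot in tool [ 34.5   0.6 191.6]
TCP stand [491.   97.7 159.6]
```

Run:
```python
from mv import *
p,m=cur(); q=get_state()["q"]; rv=np.radians([-83.9,-36.7,33.7]); T=np.array([491,97.7,159.6])
W=[(p+[0,0,120],0)]+[((1-a)*(p+[0,0,180])+a*(T+[0,0,140]),a) for a in np.linspace(.1,1,10)]+[(T+[0,0,80],1),(T,1)]
g=np.load("grasp.npz")
for x,a in W:
    M=Ro.from_rotvec(rv*a)*m; q,e=ik(x,M,q); print(round(a,1),x.round(0),q.round(2),round(e,2),"foot",(x+M.apply(g["t"])).round(0),"tip",(x+M.apply(g["t"]+142*g["R"][:,2])).round(0))
```

```text
0 [ 442. -416.  264.] [ 1.18  0.75 -0.56  1.64 -0.12  1.34  0.74] 0.0 foot [ 437. -267.  139.] tip [ 442. -409.  139.]
0.1 [ 447. -365.  321.] [ 1.15  0.59 -0.6   1.72 -0.11  1.26  0.74] 0.0 foot [ 442. -236.  176.] tip [ 455. -376.  197.]
0.2 [ 452. -313.  319.] [ 1.1   0.51 -0.62  1.83 -0.06  1.09  0.74] 0.0 foot [ 450. -207.  156.] tip [ 469. -341.  198.]
0.3 [ 457. -262.  317.] [ 1.03  0.43 -0.64  1.93 -0.01  0.93  0.7 ] 0.0 foot [ 460. -181.  140.] tip [ 483. -306.  203.]
0.4 [ 462. -211.  314.] [ 0.93  0.36 -0.63  2.01  0.08  0.77  0.61] 0.0 foot [ 473. -156.  128.] tip [ 498. -269.  210.]
0.5 [ 467. -159.  312.] [ 0.77  0.3  -0.59  2.09  0.23  0.64  0.44] 0.0 foot [ 487. -131.  120.] tip [ 513. -229.  219.]
0.6 [ 472. -108.  309.] [ 0.54  0.26 -0.51  2.15  0.48  0.55  0.15] 0.0 foot [ 504. -106.  117.] tip [ 528. -188.  231.]
0.7 [476. -56. 307.] [ 0.29  0.24 -0.43  2.2   0.82  0.55 -0.24] 0.0 foot [522. -80. 119.] tip [ 542. -143.  245.]
0.8 [481.  -5. 304.] [ 0.1   0.27 -0.41  2.24  1.14  0.65 -0.6 ] 0.0 foot [540. -53. 125.] tip [556. -95. 260.]
0.9 [486.  46. 302.] [-0.05  0.32 -0.43  2.25  1.33  0.81 -0.82] 0.0 foot [560. -23. 136.] tip [568. -44. 276.]
1.0 [491.  98. 300.] [-0.19  0.38 -0.44  2.23  1.43  1.   -0.93] 0.0 foot [579.  10. 150.] tip [579.  10. 292.]
1 [491.  98. 240.] [-0.24  0.5  -0.38  2.27  1.56  1.   -1.11] 0.0 foot [579.  10.  90.] tip [579.  10. 232.]
1 [491.  98. 160.] [-0.32  0.67 -0.29  2.29  1.71  1.   -1.34] 0.0 foot [579.  10.  10.] tip [579.  10. 152.]
```

>>> carry_out([
  [[0.02,0,0,0.03,0,0,0],[0.02,0,0,0.07,0,0,0],[0.02,0,0,0.12,0,0,0],[0.02,0.002,0.02,0.16,-3.4,-1.5,1.3],[0.02,0.005,0.051,0.178,-8.4,-3.7,3.4],[0.02,0.01,0.103,0.175,-16.8,-7.3,6.7],[0.02,0.015,0.154,0.173,-25.2,-11,10.1],[0.02,0.0195,0.206,0.17,-33.6,-14.7,13.5],[0.02,0.022,0.231,0.169,-37.8,-16.5,15.2],[0.02,0.0245,0.257,0.168,-42,-18.4,16.9],[0.02,0.027,0.283,0.167,-46.1,-20.2,18.5],[0.02,0.029,0.308,0.1655,-50.3,-22,20.2],[0.02,0.0315,0.334,0.164,-54.5,-23.9,21.9],[0.02,0.034,0.36,0.163,-58.7,-25.7,23.6],[0.02,0.0365,0.385,0.162,-62.9,-27.5,25.3],[0.02,0.039,0.411,0.161,-67.1,-29.4,27],[0.02,0.044,0.463,0.158,-75.5,-33,30.3],[0.02,0.0487,0.514,0.156,-83.9,-36.7,33.7],[0.02,0.0487,0.514,0.156,-83.9,-36.7,33.7],[0.02,0.0487,0.514,0.156,-83.9,-36.7,33.7]],
])

```text
t: 10.6
eef_pos: [490.3, 98.5, 298.4]
tool_rot: [0.388, 0.347, 0.838, -0.162]
wrist_force: [0.4, -0.6, -1.0]
grip_width: 37.5
finger_force: 45.5
```

Run:
```python
from mv import *
from h import *
p,m=cur(); s=get_state(); print(p.round(1),s["q"].round(2),s["grip_width"],s["finger_force"]); g=np.load("grasp.npz")
f=p+m.apply(g["t"]); ax=m.apply(g["R"][:,2]); print("foot",f.round(1),"axis",ax.round(3))
for n in("side","top"): print(n,"foot,captip pred",proj(n,f),proj(n,f+92*ax),proj(n,f+116*ax))
a=snapshot("side");b=snapshot("top")
Y=((18,110,80),(38,255,255))
for n,im in(("side",a),("top",b)):
    for k in blobs(mask(im,*Y),(230,60,380,230),4)[:3]: print(n,"yellow",cv2.boundingRect(k))
save(np.hstack([a[60:260,220:400],b[80:280,230:410]]),"s5.png",None,2.2)
```

```text
[490.3  98.5 298.4] [-0.16  0.35 -0.38  2.17  1.37  0.98 -0.76] 37.47860644168126 45.53436756134033
foot [578.   10.9 148.3] axis [ 0.005 -0.004  1.   ]
side foot,captip pred [288.34976055 171.7526611 ] [287.22756167 138.3420065 ] [286.92291266 129.13595896]
top foot,captip pred [326.25366542 178.46491281] [325.67946109 169.335976  ] [325.50738832 166.60027814]
side yellow (283, 131, 7, 11)
top yellow (320, 163, 13, 12)
```

View pics/s5.png

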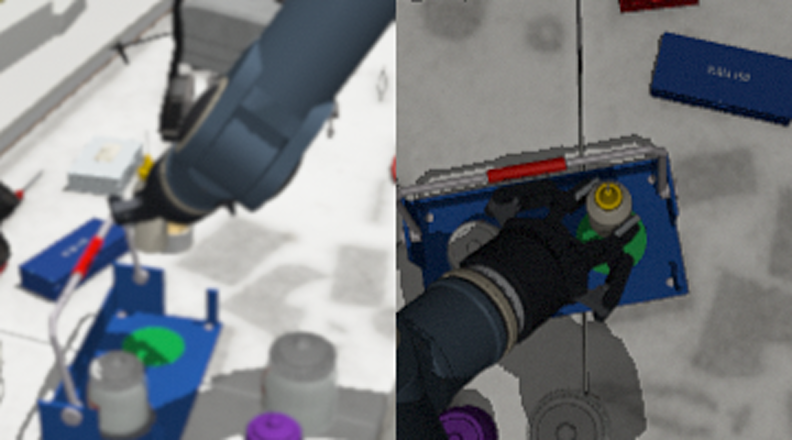

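The bottle is upright in the gripper above the green pad. In the top view the cap centre is at (326.5,169), against a predicted (326,168). The jar still stands and the bail is up. Lower it.

>>> carry_out([
  [[0.02,0.0015,-0.001,-0.03,0,0,0],[0.02,0.0015,-0.001,-0.06,0,0,0],[0.02,0.0015,-0.001,-0.085,0,0,0],[0.02,0.0015,-0.001,-0.105,0,0,0],[0.02,0.0015,-0.001,-0.12,0,0,0],[0.02,0.0015,-0.001,-0.127,0,0,0],[0.02,0.0015,-0.001,-0.131,0,0,0],[0.02,0.0015,-0.001,-0.131,0,0,0],[0.02,0.0015,-0.001,-0.131,0,0,0]],
])

```text
t: 11.82
eef_pos: [492.5, 97.6, 168.5]
tool_rot: [0.389, 0.348, 0.837, -0.162]
wrist_force: [0.3, -0.1, -1.9]
grip_width: 37.6
finger_force: 45.5
```

Run:
```python
from mv import *
from h import *
p,m=cur(); s=get_state(); print(s["q"].round(2),s["wrist_force"].round(1)); g=np.load("grasp.npz")
f=p+m.apply(g["t"]); ax=m.apply(g["R"][:,2]); print("foot",f.round(1),"axis",ax.round(3))
print(proj("top",f+92*ax),proj("side",f+116*ax),proj("side",f))
a=snapshot("side");b=snapshot("top")
Y=((18,110,80),(38,255,255))
for n,im in(("side",a),("top",b)):
    for k in blobs(mask(im,*Y),(230,60,380,230),4)[:3]: print(n,"yellow",cv2.boundingRect(k))
save(np.hstack([a[110:260,230:380],b[130:280,260:410]]),"s6.png",None,2.6)
```

```text
[-0.2   0.61 -0.34  2.22  1.64  1.   -1.12] [ 0.3 -0.1 -1.9]
foot [580.6  10.   18.7] axis [ 0.002 -0.004  1.   ]
[327.11220615 180.25539629] [287.67782461 175.91258342] [288.8943306  213.58764567]
side yellow (284, 178, 8, 10)
top yellow (322, 175, 11, 11)
```

View pics/s6.png

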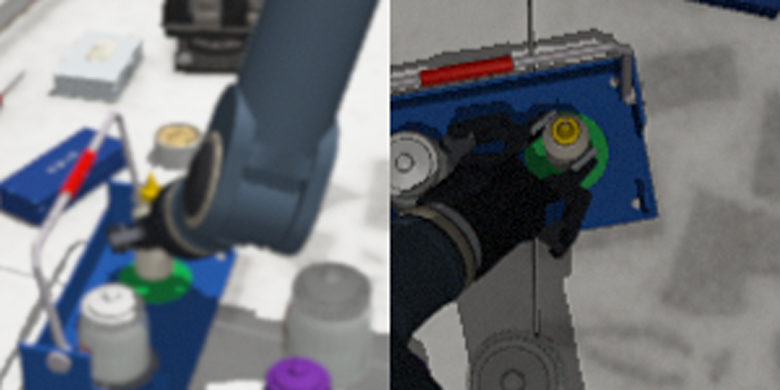

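The side view shows the foot about 8 mm above the pad centre, at about (290,217). From here I work by numbers: go down the last bit by force.

>>> carry_out([
  [[0.02,-0.0005,0,-0.003,0,0,0],[0.02,-0.0005,0,-0.005,0,0,0],[0.02,-0.0005,0,-0.006,0,0,0],[0.02,-0.0005,0,-0.006,0,0,0]],
])

```text
t: 12.42
eef_pos: [491.8, 97.7, 161.9]
tool_rot: [0.389, 0.347, 0.838, -0.162]
wrist_force: [-1.3, -0.4, -0.4]
grip_width: 37.1
finger_force: 45.5
```

>>> carry_out([
  [[0.02,0,0,-0.002,0,0,0],[0.02,0,0,-0.002,0,0,0]],
])

```text
t: 12.68
eef_pos: [491.8, 97.6, 159.9]
tool_rot: [0.389, 0.347, 0.838, -0.162]
wrist_force: [-0.6, -0.0, -0.8]
grip_width: 37.4
finger_force: 45.5
```

Not touching yet: the foot estimate is about 10 mm, with baseline Fz about -1 N.

>>> carry_out([
  [[0.02,0,0,-0.001,0,0,0],[0.02,0,0,-0.0015,0,0,0],[0.02,0,0,-0.0015,0,0,0]],
])

```text
t: 13.05
eef_pos: [491.8, 97.7, 158.5]
tool_rot: [0.389, 0.347, 0.838, -0.162]
wrist_force: [-0.7, -0.8, -1.3]
grip_width: 37.5
finger_force: 45.5
```

>>> carry_out([
  [[0.02,0,0,-0.001,0,0,0],[0.02,0,0,-0.0015,0,0,0],[0.02,0,0,-0.0015,0,0,0]],
])

```text
t: 13.42
eef_pos: [491.7, 97.8, 157.7]
tool_rot: [0.39, 0.347, 0.837, -0.162]
wrist_force: [-3.2, 1.7, 5.9]
grip_width: 37.5
finger_force: 46.4
```

Contact, +6 N. Release gently and back off along the tool axis.

>>> carry_out([
  [[0.045,0,0,0,0,0,0],[0.055,0,0,0,0,0,0],[0.062,0,0,0,0,0,0],[0.062,-0.006,0.006,0.007,0,0,0],[0.062,-0.016,0.016,0.019,0,0,0],[0.062,-0.03,0.03,0.036,0,0,0],[0.062,-0.05,0.05,0.06,0,0,0],[0.062,-0.075,0.075,0.09,0,0,0],[0.062,-0.09,0.09,0.11,0,0,0],[0.062,-0.09,0.09,0.11,0,0,0]],
])

```text
t: 14.68
eef_pos: [401.0, 189.3, 268.6]
tool_rot: [0.39, 0.346, 0.838, -0.16]
wrist_force: [-0.6, -1.5, 0.7]
grip_width: 62.2
finger_force: 0.0
```

```bash
cat > chk.py <<'E'
from h import *
Y=((18,110,80),(38,255,255))
def chk():
    a=snapshot("side");b=snapshot("top"); o={}
    for n,im,bx in(("side",a,(270,150,310,215)),("top",b,(300,150,350,200))):
        for k in blobs(mask(im,*Y),bx,4)[:2]:
            (c,_,_)=cv2.minAreaRect(k); o[n]=c; print(n,"yellow",cv2.boundingRect(k),np.round(c,1))
    if len(o)==2: print("cap",tri(o["side"],o["top"]))
    def red(im): return mask(im,(0,130,70),(8,255,255))|mask(im,(172,130,70),(180,255,255))
    s=[cv2.minAreaRect(k)[0] for k in blobs(red(a),(225,130,340,240),8)]; t=[cv2.minAreaRect(k)[0] for k in blobs(red(b),(255,135,345,245),15)]
    print("red",s,t)
    if s and t: print("sleeve",tri(s[0],t[0]))
    return a,b
E
python3 - <<'E'
from chk import *
print(get_state()["q"].round(2)); a,b=chk()
print("exp cap (580,10,~113): ",proj("side",(580,10,113)),proj("top",(580,10,113)))
g=blobs(mask(b,(45,120,60),(75,255,255)),(290,150,370,230))
print("green bbox",[cv2.boundingRect(k) for k in g])
E
```

```text
[-0.36  0.39 -0.49  2.26  1.27  1.14 -0.98]
side yellow (284, 181, 10, 11) [288.2 186.8]
top yellow (322, 176, 11, 11) [327. 181.]
cap (array([580.3,   9.9, 102.9]), np.float64(0.5))
red [(260.0879821777344, 176.16952514648438)] [(288.82659912109375, 156.87799072265625)]
sleeve (array([618.1,  82.3, 169.2]), np.float64(1.1))
exp cap (580,10,~113):  [288.13380091 183.41660429] [326.92689976 180.4383196 ]
green bbox [(312, 174, 32, 30)]
```

The bottle stands centred: cap at (580.3, 9.9). The bail is at (618,82,169). Plan the return to the sleeve.

Run:
```python
from mv import *
M=Ro.from_quat([.657,.754,0,0.]); p,m=cur(); q=get_state()["q"]; T=np.array([618,81.5,390])
d,rv=delta(T,M); print(d,rv)
for a in np.linspace(0,1,9):
    x=p+[0,0,131]+(a*np.array([d[0],d[1],-10])); q,e=ik(x,Ro.from_rotvec(np.radians(rv)*a)*m,q); R=Ro.from_rotvec(np.radians(rv)*a)*m; print(x.round(0),q.round(2),round(e,2),"tip",(x+R.apply([0,0,173])).round(0))
```

```text
[ 216.2 -105.8  123.1] [ 45.5  22.5 -34.7]
[402. 187. 398.] [-0.34  0.17 -0.54  2.19  1.09  1.18 -0.74] 0.0 tip [495.  93. 286.]
[429. 174. 397.] [-0.28  0.18 -0.52  2.13  1.    1.11 -0.69] 0.0 tip [509.  85. 272.]
[456. 161. 395.] [-0.21  0.2  -0.5   2.08  0.9   1.06 -0.62] 0.0 tip [524.  80. 259.]
[483. 148. 394.] [-0.14  0.23 -0.48  2.01  0.79  1.03 -0.55] 0.0 tip [538.  76. 247.]
[510. 134. 393.] [-0.08  0.26 -0.48  1.95  0.67  1.01 -0.47] 0.0 tip [552.  74. 236.]
[537. 121. 392.] [-0.01  0.3  -0.48  1.88  0.56  1.01 -0.41] 0.0 tip [567.  74. 228.]
[564. 108. 390.] [ 0.06  0.34 -0.49  1.81  0.44  1.03 -0.35] 0.0 tip [583.  75. 222.]
[591.  95. 389.] [ 0.12  0.39 -0.5   1.74  0.34  1.05 -0.3 ] 0.0 tip [600.  78. 217.]
[618.  81. 388.] [ 0.18  0.44 -0.52  1.67  0.24  1.09 -0.27] 0.0 tip [618.  82. 215.]
```

>>> carry_out([
  [[0.05,0,0,0.05,0,0,0],[0.05,0,0,0.1,0,0,0],[0.05,0.01,-0.005,0.13,2,1,-1.5],[0.05,0.04,-0.02,0.13,8.5,4.2,-6.5],[0.05,0.08,-0.039,0.128,17,8.4,-13],[0.05,0.12,-0.059,0.126,25.3,12.5,-19.3],[0.05,0.16,-0.078,0.125,33.7,16.7,-25.7],[0.05,0.195,-0.095,0.123,41,20.3,-31.3],[0.05,0.2165,-0.1055,0.123,45.5,22.5,-34.7],[0.05,0.2165,-0.1055,0.123,45.5,22.5,-34.7],[0.05,0.2165,-0.1055,0.123,45.5,22.5,-34.7],[0.05,0.2165,-0.1055,0.123,45.5,22.5,-34.7]],
], newtons=30)

```text
t: 16.27
eef_pos: [617.2, 83.4, 389.9]
tool_rot: [-0.0, 0.656, 0.755, -0.0]
wrist_force: [-0.0, 0.2, -0.3]
grip_width: 50.3
finger_force: 0.0
```

Down onto the sleeve and grip (TCP z ≈ 325).

>>> carry_out([
  [[0.05,0.0005,-0.0015,-0.035,0,0,0],[0.05,0.0005,-0.0015,-0.058,0,0,0],[0.05,0.0005,-0.0015,-0.065,0,0,0],[0.05,0.0005,-0.0015,-0.065,0,0,0],[0.005,0.0005,-0.0015,-0.065,0,0,0],[0.005,0.0005,-0.0015,-0.065,0,0,0],[0.005,0.0005,-0.0015,-0.065,0,0,0],[0.005,0.0005,-0.0015,-0.065,0,0,0]],
], newtons=30)

```text
t: 17.27
eef_pos: [619.1, 80.8, 326.1]
tool_rot: [0.0, 0.657, 0.754, 0.001]
wrist_force: [0.0, 1.3, 4.9]
grip_width: 12.2
finger_force: 29.5
```

>>> carry_out([
  [[0.005,-0.0154,-0.0022,0.0017,0,0,0],[0.005,-0.0311,-0.0044,0.0009,0,0,0],[0.005,-0.0463,-0.0065,-0.0021,0,0,0],[0.005,-0.061,-0.0086,-0.0075,0,0,0],[0.005,-0.0746,-0.0105,-0.0149,0,0,0],[0.005,-0.0871,-0.0122,-0.0244,0,0,0],[0.005,-0.098,-0.0138,-0.0357,0,0,0],[0.005,-0.1071,-0.015,-0.0484,0,0,0],[0.005,-0.1142,-0.016,-0.0624,0,0,0],[0.005,-0.1192,-0.0167,-0.0773,0,0,0],[0.005,-0.1217,-0.0171,-0.0907,0,0,0],[0.005,-0.1225,-0.0172,-0.101,0,0,0],[0.005,-0.1225,-0.0172,-0.104,0,0,0],[0.005,-0.1225,-0.0172,-0.105,0,0,0],[0.005,-0.1225,-0.0172,-0.105,0,0,0]],
])

```text
t: 19.15
eef_pos: [496.0, 62.7, 218.7]
tool_rot: [-0.001, 0.657, 0.754, -0.001]
wrist_force: [1.8, -4.9, 0.9]
grip_width: 12.0
finger_force: 33.7
```

Run:
```python
from chk import *
s=get_state();print(s["q"].round(2),s["wrist_force"].round(1),s["eef_pos"].round(1)); chk(); print("exp sleeve down",proj("side",(498,64,65)))
```

```text
[ 0.11  0.48 -0.39  2.09  0.3   0.63 -0.36] [ 1.8 -4.9  0.9] [496.   62.7 218.7]
side yellow (284, 181, 10, 10) [288.  186.5]
top yellow (322, 176, 11, 11) [327. 181.]
cap (array([580.5,  10. , 103.6]), np.float64(0.2))
red [(311.0471496582031, 219.0849151611328)] []
exp sleeve down [310.70943807 218.80583128]
```

The sleeve appears fully down, but there is no resistance yet. Push down further until it rests on the stop.

>>> carry_out([
  [[0.005,0,0,-0.002,0,0,0],[0.005,0,0,-0.004,0,0,0],[0.005,0,0,-0.004,0,0,0]],
])

```text
t: 19.62
eef_pos: [496.0, 62.9, 216.7]
tool_rot: [-0.0, 0.657, 0.754, -0.001]
wrist_force: [-3.4, -7.0, 20.8]
grip_width: 12.1
finger_force: 35.7
```

>>> carry_out([
  [[0.005,0,0,-0.002,0,0,0],[0.005,0,0,-0.004,0,0,0],[0.005,0,0,-0.004,0,0,0]],
])

```text
t: 20.0
eef_pos: [496.0, 63.3, 216.0]
tool_rot: [0.001, 0.657, 0.754, -0.002]
wrist_force: [-14.0, -8.4, 52.5]
grip_width: 11.7
finger_force: 38.7
```

On the stop: resistance at 52 N. Relax, release and retreat straight up, then out of the way.

>>> carry_out([
  [[0.005,0,0,0.007,0,0,0],[0.03,0,0,0.007,0,0,0],[0.045,0,0,0.007,0,0,0],[0.045,0,0,0.007,0,0,0],[0.045,0,0,0.03,0,0,0],[0.045,0,0,0.08,0,0,0],[0.045,0,0,0.14,0,0,0],[0.045,0,0,0.2,0,0,0],[0.045,0,-0.06,0.2,0,0,0],[0.045,0,-0.12,0.2,0,0,0],[0.045,0,-0.18,0.2,0,0,0],[0.045,0,-0.24,0.2,0,0,0],[0.045,0,-0.3,0.2,0,0,0],[0.045,0,-0.3,0.2,0,0,0]],
])

```text
t: 21.75
eef_pos: [495.2, -242.0, 410.9]
tool_rot: [-0.001, 0.661, 0.751, -0.001]
wrist_force: [0.6, 0.1, -0.0]
grip_width: 44.9
finger_force: 0.0
```

Run:
```python
from chk import *
a,b=chk(); print("exp down",proj("side",(498,64,65)),proj("top",(498,64,65)))
t=cv2.cvtColor(cv2.imread("pics/top0.png"),4)
for n,bx in dict(jar=(248,170,290,215),phone=(185,230,235,302),tin=(410,135,445,170)).items():
    x0,y0,x1,y1=bx; print(n,"mean diff",cv2.absdiff(t[y0:y1,x0:x1],b[y0:y1,x0:x1]).mean().round(1), cv2.phaseCorrelate(*[np.float32(cv2.cvtColor(i[y0:y1,x0:x1],cv2.COLOR_RGB2GRAY)) for i in(t,b)]))
```

```text
side yellow (284, 180, 9, 12) [288.8 186.2]
top yellow (322, 176, 11, 11) [327. 181.]
cap (array([579.4,   9.7, 104.7]), np.float64(1.7))
red [(311.9931640625, 217.1849365234375)] [(302.84393310546875, 223.61581420898438)]
sleeve (array([495.1,  63.5,  70.5]), np.float64(0.5))
exp down [310.70943807 218.80583128] [302.81745423 222.56486282]
jar mean diff 8.3 ((0.493229869523077, 0.515616427054173), 0.9816432351241877)
phone mean diff 8.9 ((0.048344487295086225, -0.07202253308579287), 0.9911213416523403)
tin mean diff 34.8 ((0.3851578873756871, -0.10845607622728437), 0.5967979478983232)
```

The sleeve reads 70.5 mm, nominally 65, so about 0.05 rad. It sprang slightly on release, so I'll press it down once more with closed fingers for margin.

>>> carry_out([
  [[0,0,0.06,0,0,0,0],[0,0,0.12,0,0,0,0],[0,0,0.18,0,0,0,0],[0,0,0.24,0,0,0,0],[0,0.001,0.305,0,0,0,0],[0,0.001,0.305,-0.05,0,0,0],[0,0.001,0.305,-0.1,0,0,0],[0,0.001,0.305,-0.14,0,0,0],[0,0.001,0.305,-0.155,0,0,0],[0,0.001,0.305,-0.16,0,0,0],[0,0.001,0.305,-0.16,0,0,0]],
])

```text
t: 23.22
eef_pos: [497.7, 69.0, 253.1]
tool_rot: [0.0, 0.657, 0.754, 0.001]
wrist_force: [-0.0, -0.2, 0.3]
grip_width: 0.1
finger_force: 0.0
```

>>> carry_out([
  [[0,0,0,-0.002,0,0,0],[0,0,0,-0.004,0,0,0],[0,0,0,-0.006,0,0,0],[0,0,0,-0.006,0,0,0]],
])

```text
t: 23.72
eef_pos: [497.3, 68.4, 246.0]
tool_rot: [-0.0, 0.657, 0.754, 0.0]
wrist_force: [-0.5, 0.0, -0.3]
grip_width: -0.2
finger_force: 0.0
```

>>> carry_out([
  [[0,-0.001,0,-0.002,0,0,0],[0,-0.001,0,-0.004,0,0,0],[0,-0.001,0,-0.004,0,0,0]],
])

```text
t: 24.1
eef_pos: [496.9, 68.7, 244.4]
tool_rot: [0.001, 0.657, 0.754, 0.0]
wrist_force: [-5.2, -1.8, 20.1]
grip_width: 0.2
finger_force: 10.3
```

>>> carry_out([
  [[0,0,0,-0.002,0,0,0],[0,0,0,-0.003,0,0,0],[0,0,0,-0.003,0,0,0]],
])

```text
t: 24.48
eef_pos: [496.9, 69.0, 243.9]
tool_rot: [0.001, 0.657, 0.754, -0.0]
wrist_force: [-11.2, -3.9, 43.0]
grip_width: -0.1
finger_force: 21.5
```

The tips met the sleeve at z≈71.4, so its centre is at 65 and the bail is on its stop. Retreat and hand in.

>>> carry_out([
  [[0,0,0,0.02,0,0,0],[0,0,0,0.07,0,0,0],[0,0,0,0.13,0,0,0],[0,0,0,0.18,0,0,0],[0,0,-0.06,0.18,0,0,0],[0,0,-0.12,0.18,0,0,0],[0,0,-0.18,0.18,0,0,0],[0,0,-0.24,0.18,0,0,0],[0,0,-0.24,0.18,0,0,0],[0,0,-0.24,0.18,0,0,0]],
])

```text
t: 25.72
eef_pos: [496.3, -171.0, 418.8]
tool_rot: [-0.001, 0.657, 0.754, 0.001]
wrist_force: [0.3, 1.1, 0.2]
grip_width: -0.1
finger_force: 0.0
```

Run:
```python
from chk import *
chk(); print(finish_job())
```

```text
side yellow (284, 180, 9, 12) [288.8 186.2]
top yellow (322, 176, 11, 11) [327. 181.]
cap (array([579.4,   9.7, 104.7]), np.float64(1.7))
red [(311.9931945800781, 218.1849365234375)] [(302.8648681640625, 223.6891632080078)]
sleeve (array([495.1,  63.7,  67.5]), np.float64(0.6))
the job is handed in; nothing more can be done
None
```

I handed the job in at about 26 s, with no verdict returned: the bottle stands upright on the green pad (cap about 1 mm from the pad centre), the bail is on its stop, the jar and phone had not moved, and the tin was never approached but its image check was unclear.

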